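# Hold the light-base shutter half open for oblique lighting

### The job

The culture dish on the viewing light base is to be seen in oblique light, with the spring-closed shutter under its glass held half open. A stain bottle has been left standing on the base in the way of the shutter's grip: lift it off and stand it upright on the bench, then slide the grip against its spring to the half-way mark and finish while still holding it there with the gripper, for it springs shut when let go. The culture is light-shy, so do not open the shutter far past half, do not push the bottle with the shutter, and leave the dish and the other things beside the base where they are.

Things in the scene. Friction and masses are not known exactly. Their poses are not given: they have to be found in the camera images.
- light_base: viewing light base, a white box 180 (its x) x 220 (its y) x 60 mm high with a grey deck, fixed to the bench; origin at the centre of its underside, z up. In its frame (mm): the slot of the shutter's grip runs along y at x = -50, with scale lines at y = -50 (shut), -5 (half, thickest) and 40 (open); a dimmer knob of 27 mm diameter, 14 mm high, stands at (-40, 83)
- shutter (a joint): travel of the sprung shutter in m along the base's +y: 0 shut (start), 0.045 half open, 0.090 fully open; a spring pulls it shut with about 4 N when shut, 9 N at half and 14 N fully open
- grip_centre (a point): centre of the shutter's black grip, an upright plate 26 mm (base's x) x 14 mm (base's y, along the travel) x 37 mm high with a white index line on its -x face; it stands 62 to 99 mm above the bench (2 to 39 mm above the deck) and moves along the base's +y as the shutter opens
- bottle_centre (a point): centre, half-way up, of the stain bottle that stands upright on the deck over the slot, on the opening side of the grip (its axis 28 to 58 mm from the grip's): body 40 mm in diameter, 74 mm high, cap 23 mm in diameter above it, 88 mm in all, so this point is 44 mm above its foot; about 90 g
- bottle: the same bottle as a body; origin at the centre of its foot, z up along its axis
- dish: closed culture dish, 60 mm in diameter, 16 mm high, lying on the window in a low clear ring 4 mm high; origin at the centre of its underside
- bottle_on_bench: bystander: another stain bottle of the same shape, standing on the bench to the right (-y) of the base, behind its middle; the bench in front of it (-x) is bare; origin at its foot
- tally_counter: bystander: hand tally counter 55 x 69 x 19 mm lying on the bench to the left (+y) of the base; origin at the centre of its underside
- spare_dish: bystander: a second closed dish, 60 mm in diameter, 16 mm high, on the bench to the left (+y) of the base; origin at the centre of its underside
- window_centre (a point): centre of the round glass window of 90 mm diameter, on the top face of the deck, at (34, -50, 60) mm in the base's frame; the light and the shutter leaf lie beneath it

How it is judged (in metres and radians):
On the way:
1. the bottle stands upright on the bench, let go, with the shutter still shut (height (world z) of bottle between -0.006 and 0.006 m and angle between bottle's own z axis and vertical below 0.1 rad and contact force between the fingers and bottle below 0.1 N and value of joint shutter below 0.01 m), for 0.2 s.
At the end, for the whole second after the job is handed in: The gripper's fingers hold the shutter at half travel, 39 to 51 mm of its 90 mm, against the spring (more than 3 N on the grip) through the last second; the bottle stands upright at rest on the bench, and the dish still lies over the middle of the window (within 8 mm) (value of joint shutter between 0.039 and 0.051 m and contact force between the fingers and shutter above 3 N and height (world z) of bottle between -0.006 and 0.006 m and angle between bottle's own z axis and vertical below 0.1 rad and linear speed of bottle below 0.02 m/s and horizontal distance between dish and window_centre below 0.008 m); the arm keeps its last pose, push and grip.
It fails at once if the shutter is opened more than 65 mm (value of joint shutter above 0.065 m).
It fails at once if the bottle is pushed with the shutter's grip (contact force between shutter and bottle above 1.5 N).
It fails at once if the bottle is tipped over (angle between bottle's own z axis and vertical above 0.6 rad).
It fails at once if the dish is moved (distance of dish from where it was at the start of the episode above 0.015 m).
It fails at once if a bystander is moved (distance of any of bottle_on_bench, tally_counter, spare_dish from where it was at the start of the episode above 0.025 m).
It also fails if it takes over 48 s, if anything falls off the work surface, if the arm or the gripper's body presses on something with over 40 N, if the wrist force passes 120 N, or if a joint passes its speed limit or range.

### The arm

A 6-joint arm with a two-finger parallel gripper is mounted at the origin on a cart in front of the work surface, level with it; the furniture and walls round the work are solid. World frame = base frame: x ahead of the robot, y to its left, z up, the work surface at z = 0. Lengths are in mm, angles in degrees, forces in N, time in s.
With the tool pointing down it reaches from about 350 to 800 mm from the base axis. Payload 7.3 kg.
Tool frame: the origin (TCP) lies between the finger pads; the fingertips stand 14 mm ahead of it and the grasp point (between the pads) lies 5 mm behind it; z points along the fingers, y is the line along which they close (so a half turn about z gives the same grasp; the last joint's range is limited). The gripper opens to 85 mm and grips with 20 to 120 N. Pads are 22 mm wide; open, the fingers measure 114 mm over their backs; the gripper's body (76 mm by 85 mm) begins 54 mm behind the grasp point. The pads swing forward as they close: fully open they stand 13 mm farther back than shut.
Start: joints at [64.515, 19.595, 87.324, -0, 73.075, -8.365], TCP at [154.531, 501.76, 245.322] pointing down, gripper open.
Joint ranges: [-145.02, 145.02], [-44.19, 115.74], [2.07, 154.8], [-57.11, 237.11], [16.16, 152.29], [-177.93, 177.93]. Speed limits (degrees/s): [147.25, 147.25, 180, 180, 180, 180].

### API

Orientations are given as [roll, pitch, yaw] about the fixed x, y, z axes, in that order (R = Rz(yaw) Ry(pitch) Rx(roll)).
In Python, from plant import arm gives the robot as it stands.
- The arm moves only by the tool servo_tool, never from a script. Its argument "rows" is a list of rows, each a list of 3 entries, a list of its own where there are three numbers: the closure, from -1 (fully open) to 1 (shut), then the shift along the tool's x, y, z as a fraction of full scale, then the turn, a rotation vector about the tool's x, y, z as a fraction of full scale. In form: [[grip, [tx, ty, tz], [wx, wy, wz]], ...]. A call has exactly 8 rows; each row is the pose to reach, as a shift and turn from the pose commanded when the call began, along the tool's axes at that moment, turning the shorter way round; what a row does not reach only later rows make up. Full scale, the value 1, is 0.5 m for a shift and 180 degrees for a turn. A row lasts 1/10 s, in which the tool goes at most 50 mm and 8.59 degrees, less where a joint would pass 70% of its speed; a pose out of reach is approached as far as the arm can. A call with a number of a shift or a turn outside -1 to 1 is refused whole. A call with a gripper value outside its range is refused whole. The fingers move at their own pace and stop on an object; the grip force is fixed at half the most. Time passes only in rows, so rows that repeat a pose let the fingers close, or fill a call up. It gives the time, the measured TCP pose, the force, the opening and the grip force at its end, in the units of the state.
- arm.state(): the state, without advancing time (a new reading comes with each control period).
- arm.get_image(name): name is "side" or "top" or "wrist"; returns (picture, depth): 384x512x3 uint8, red, green, blue; 384x512 float32, mm along the optical axis (not along the pixel's ray), 0 where there is no reading.
- arm.camera_params(name): a dict with "fx", "fy", "cx", "cy" (pixels), "world_to_cam" (4x4, takes a point from world to camera coordinates); the wrist camera has in their place "mount" (4x4, takes a point from camera to tool coordinates, whose origin is the TCP and whose axes are the flange's). Camera axes: x right, y up, looking along -z (the intrinsics and any distortion apply to the point x, -y, -z); pixel columns grow to the right and rows downward; lengths in mm; the calibration is good to about 2 mm. A picture is of the moment at which its call begins: read the wrist's pose just before it. camera_params takes no time and is no camera call.
- arm.job_done(): hands the job in; it is judged then, once.
The state is a dict: "time_s": time; "qpos": joint angles; "joint_vel": joint speeds; "joint_efforts": joint torques, N m; "position": TCP position; "orientation": TCP orientation; "wrist_force": force on the tool from outside, world axes, zero at the start; "ft_torque": the same for the moment, N m; "opening": finger opening in mm; "grip_force": force on a finger pad.
Only numpy, scipy, OpenCV 4.12 (cv2) and the standard library are available. Lean on these libraries where they do the work, as an engineer would, in place of code of your own. Each camera call takes 0.05 s, during which the arm holds its last target. There are 200 camera calls.

## Working session

There is one attempt and no reset: what is moved stays moved. The work goes in short steps, Python scripts to look and compute and a tool call to move; the robot and the scene stay as the last step left them, time stands still between calls to the robot, and variables do not carry over. Pictures are saved under pics/ and viewed, at most 10 in all, crops included, and the job is handed in when it is done.

Besides the shell and the picture viewer there is one more tool, called in YAML: its name, and indented under it one key for each argument. servo_tool: Moves the arm, as the interface text tells. Its arguments: {"type":"object","properties":{"rows":{"type":"array","items":{"type":"array"}}},"required":["rows"]}

```bash
mkdir -p pics; ls
python3 - <<'E'
from plant import arm
import cv2,numpy as np
print(arm.state())
for n in("top","side"):
    im,d=arm.get_image(n); cv2.imwrite(f"pics/{n}.png",im[:,:,::-1]); np.save(f"{n}.npy",d); np.save(f"{n}_im.npy",im)
    print(arm.camera_params(n))
print(arm.camera_params("wrist"))
E
```

```text
pics
{'time_s': 0.0, 'qpos': array([ 6.45164263e+01,  1.96385625e+01,  8.73774933e+01,  1.71607417e-03,
        7.30751106e+01, -8.36702897e+00]), 'joint_vel': array([ 0.1701074 , -0.02719787, -0.0042703 ,  0.07928169,  0.11533529,
       -0.01203655]), 'joint_efforts': array([ 1.58885305e-03, -4.33681548e+01, -2.46013767e+01, -1.25719243e-04,
        7.74261629e-03,  1.51173964e-05]), 'position': array([154.3367485 , 501.40277277, 244.60508678]), 'orientation': array([-1.79910043e+02, -1.48894544e-02,  1.62882943e+02]), 'wrist_force': array([ 0.75889501,  0.25919027, -0.33701455]), 'ft_torque': array([ 0.06439952, -0.00682093, -0.02458091]), 'grip_force': 0.0, 'opening': 85.18260792336896}
{'fx': 383.0068640095911, 'fy': 383.0068640095911, 'cx': 252.74103586596263, 'cy': 189.63306244520678, 'world_to_cam': array([[-1.41675776e-02, -9.99686991e-01,  2.06203830e-02,
         2.33240201e+01],
       [ 9.85481909e-01, -1.04708950e-02,  1.69457271e-01,
        -5.71232207e+02],
       [-1.69188316e-01,  2.27218134e-02,  9.85321792e-01,
        -8.67591065e+02],
       [ 0.00000000e+00,  
[... 273 characters left out ...]
2.56124071e-01,  5.41138074e-01,  8.00980677e-01,
        -2.42550208e+02],
       [-3.43302343e-01, -7.23680678e-01,  5.98690051e-01,
        -6.67896614e+02],
       [ 0.00000000e+00,  0.00000000e+00,  0.00000000e+00,
         1.00000000e+00]])}
{'fx': 332.6756754914732, 'fy': 332.6756754914732, 'cx': 255.5775100350943, 'cy': 195.18853924895765, 'mount': array([[-6.71633663e-04,  9.46681328e-01,  3.22170782e-01,
         8.34012941e+01],
       [ 9.99997981e-01,  2.56974661e-05,  2.00919832e-03,
         1.03704245e+00],
       [ 1.89379156e-03,  3.22171481e-01, -9.46679434e-01,
        -1.29267268e+02],
       [ 0.00000000e+00,  0.00000000e+00,  0.00000000e+00,
         1.00000000e+00]])}
```

View pics/top.png

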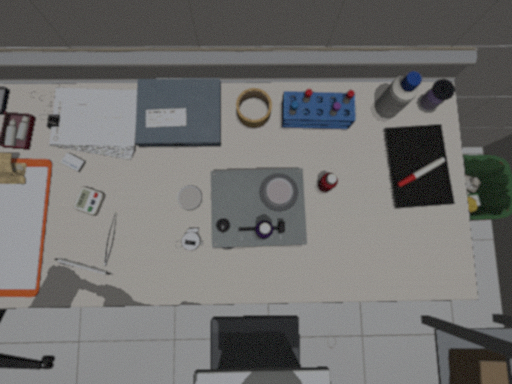

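View pics/side.png

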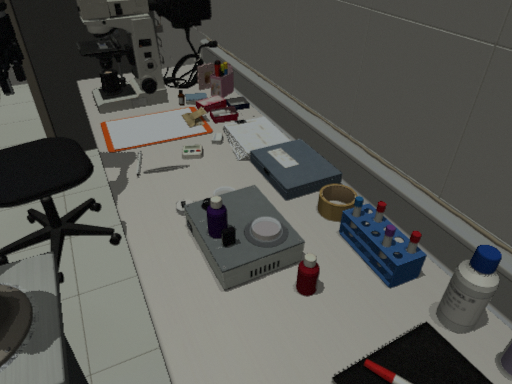

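The top view shows the base at about (211–305, 167–249), the bottle cap at (265,229), the grip at (281,226), the knob at (223,225), the dish at (280,191) and the red bystander bottle at (328,181). Next I measure from depth.

```bash
cat > h.py <<'E'
import numpy as np,cv2
from plant import arm
def cloud(n,d,W=None):
    p=arm.camera_params(n); v,u=np.mgrid[:384,:512]
    c=np.stack([(u-p["cx"])/p["fx"]*d,-(v-p["cy"])/p["fy"]*d,-d],-1)
    W=np.linalg.inv(p["world_to_cam"]) if W is None else W@p["mount"]
    P=c@W[:3,:3].T+W[:3,3]; P[d<=0]=np.nan; return P
E
python3 - <<'E'
from h import *
for n in("top","side"):
    P=cloud(n,np.load(n+".npy")).reshape(-1,3); P=P[~np.isnan(P[:,0])]
    x,y,z=P.T
    roi=(x>330)&(x<650)&(abs(y)<250)
    b=roi&(z<12)&(z>-12); print(n,"bench z",np.median(z[b]))
    k=roi&(abs(z-60)<5); r=cv2.minAreaRect(P[k][:,:2].astype(np.float32)); print("deck",np.median(z[k]),r)
    c=roi&(z>118); q=P[c]; print("hi",len(q),q.mean(0),q.min(0),q.max(0))
    c=roi&(z>85)&(z<110); q=P[c].astype(np.float32)
    m=np.round(q,0); 
    print(len(q)); print(m[::max(1,len(q)//40)].tolist())
    c=roi&(z>66)&(z<80)&(x>400); q=P[c]; print("66-80",len(q),q.mean(0),q.min(0),q.max(0))
im=np.load("top_im.npy");cv2.imwrite("pics/topc.png",cv2.resize(im[150:260,170:350,::-1],None,fx=4.4,fy=4.4,interpolation=cv2.INTER_CUBIC))
E
```

```text
top bench z -0.23940526769416692
deck 59.84596090234385 ((530.328369140625, -34.87078857421875), (180.39309692382812, 301.83349609375), 1.1796746253967285)
hi 260 [472.30719068  -4.00246812 133.20778752] [455.00215811 -22.49285448 118.50003188] [492.1277425   14.28882559 150.94128748]
164
[[600.0, -160.0, 86.0], [600.0, -169.0, 87.0], [597.0, -162.0, 88.0], [597.0, -171.0, 87.0], [594.0, -159.0, 90.0], [595.0, -169.0, 87.0], [593.0, -157.0, 87.0], [592.0, -166.0, 91.0], [592.0, -175.0, 90.0], [590.0, -162.0, 86.0], [590.0, -171.0, 88.0], [587.0, -157.0, 90.0], [588.0, -167.0, 86.0], [588.0, -176.0, 86.0], [586.0, -164.0, 86.0], [585.0, -173.0, 88.0], [583.0, -164.0, 88.0], [583.0, -173.0, 89.0], [581.0, -168.0, 88.0], [491.0, -45.0, 99.0], [489.0, -38.0, 95.0], [489.0, -47.0, 99.0], [487.0, -40.0, 100.0], [487.0, -49.0, 100.0], [484.0, -42.0, 101.0], [484.0, -51.0, 99.0], [482.0, -44.0, 99.0], [481.0, -38.0, 93.0], [480.0, -47.0, 96.0], [478.0, -40.0, 98.0], [478.0, -49.0, 98.0], [476.0, -42.0, 98.0], [476.0, -51.0, 94.0], [473.0, -44.0, 98.0], [472.0, -38.0, 92.0], [471.0, -46.0, 99
[... 916 characters left out ...]
.0], [459.0, -22.0, 91.0], [481.0, -42.0, 99.0], [463.0, -23.0, 87.0], [477.0, -45.0, 100.0], [468.0, -26.0, 86.0], [483.0, -50.0, 99.0], [475.0, -50.0, 99.0], [467.0, -49.0, 99.0], [487.0, -52.0, 94.0], [478.0, -53.0, 96.0], [469.0, -54.0, 97.0], [491.0, -52.0, 88.0], [481.0, -54.0, 90.0], [473.0, -54.0, 90.0], [469.0, -54.0, 90.0], [477.0, -55.0, 85.0], [593.0, -161.0, 88.0], [592.0, -164.0, 89.0], [590.0, -165.0, 87.0], [585.0, -166.0, 88.0], [580.0, -164.0, 86.0], [595.0, -173.0, 88.0], [591.0, -173.0, 88.0], [588.0, -175.0, 88.0], [587.0, -177.0, 88.0]]
66-80 865 [543.66711701 -54.86685628  73.91072753] [ 451.77320033 -183.1285369    66.00080887] [603.73122653  96.38166777  79.96608475]
```

View pics/topc.png

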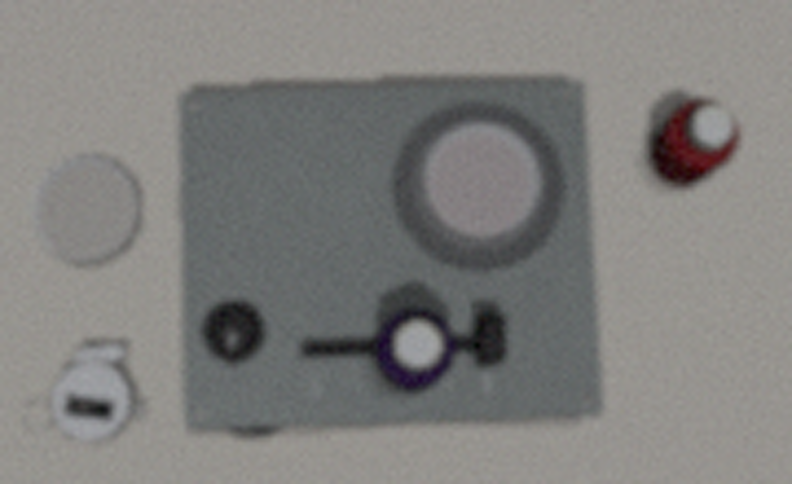

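```bash
cat >> h.py <<'E'
from scipy.spatial.transform import Rotation as Ro
def mv(x,y,z,yaw):
    s=arm.state(); R=Ro.from_euler('xyz',s["orientation"],degrees=True); T=Ro.from_euler('xyz',[180,0,yaw],degrees=True)
    print("at",s["position"].round(1),s["orientation"].round(1),"t",round(s["time_s"],2))
    print("shift",(R.inv().apply(np.array([x,y,z])-s["position"])/500).round(4),"turn",((R.inv()*T).as_rotvec()/np.pi).round(4))
E
python3 - <<'E'
from h import *
from scipy.optimize import least_squares
def circ(q,r=None):
    f=(lambda p:np.hypot(*(q-p[:2]).T)-r) if r else (lambda p:np.hypot(*(q-p[:2]).T)-p[2])
    return least_squares(f,list(q.mean(0)+[0,0])+([] if r else [20]),loss='soft_l1').x.round(1)
for n in("top","side"):
    P=cloud(n,np.load(n+".npy")).reshape(-1,3); P=P[~np.isnan(P[:,0])]; x,y,z=P.T
    k=(abs(z-60)<4)&(x>425)&(x<640)&(y>-125)&(y<130); print(n,"deck",cv2.minAreaRect(P[k][:,:2].astype(np.float32)))
    roi=(x>440)&(x<510)
    k=roi&(z>75)&(z<128)&(y>-32)&(y<25); print("body",k.sum(),circ(P[k][:,:2],20))
    k=roi&(z>143)&(z<153)&(y>-32)&(y<25); q=P[k]; print("cap",k.sum(),((q.min(0)+q.max(0))/2).round(1),np.median(q,0).round(1))
    k=roi&(z>94)&(z<104)&(y>-65)&(y<-33); q=P[k]; print("grip",k.sum(),((q.min(0)+q.max(0))/2).round(1),np.median(q,0).round(1),q.min(0),q.max(0))
    k=(z>70)&(z<82)&(x>520)&(x<610)&(y>-90)&(y<0); q=P[k]; print("dish",((q.min(0)+q.max(0))/2).round(1))
mv(473,-5,230,91.1)
E
```

```text
top deck ((529.5362548828125, 5.8004913330078125), (180.4122314453125, 220.3582763671875), 1.2220836877822876)
body 166 [474.   -4.9]
cap 89 [472.8  -4.  147.5] [472.8  -4.  148.1]
grip 69 [480.1 -44.9  98.2] [480.2 -44.6  98.6] [468.89290411 -51.58298297  94.42084615] [491.32754986 -38.1582198  101.88745005]
dish [564.7 -43.2  75.3]
side deck ((527.6953735351562, 4.705322265625), (181.13023376464844, 224.11460876464844), 1.1689777374267578)
body 458 [472.1  -5.4]
cap 84 [471.8  -7.7 146. ] [471.2  -8.5 147.4]
grip 80 [478.7 -47.8  97.5] [477.8 -49.9  98.3] [465.82163439 -54.86802439  94.02796628] [491.61334675 -40.65468245 100.992611  ]
dish [562.2 -45.5  74.2]
at [154.4 501.4 244.7] [-179.9   -0.   162.9] t 0.1
shift [-0.9071 -0.7803  0.0303] turn [-4.000e-04  2.000e-04  3.988e-01]
```

servo_tool:
  rows:
    - [-1, [-0.907, -0.78, 0.03], [0, 0, 0.399]]
    - [-1, [-0.907, -0.78, 0.03], [0, 0, 0.399]]
    - [-1, [-0.907, -0.78, 0.03], [0, 0, 0.399]]
    - [-1, [-0.907, -0.78, 0.03], [0, 0, 0.399]]
    - [-1, [-0.907, -0.78, 0.03], [0, 0, 0.399]]
    - [-1, [-0.907, -0.78, 0.03], [0, 0, 0.399]]
    - [-1, [-0.907, -0.78, 0.03], [0, 0, 0.399]]
    - [-1, [-0.907, -0.78, 0.03], [0, 0, 0.399]]

```text
time_s: 0.9
position: [368.0, 161.4, 235.2]
orientation: [180.0, -0.0, 93.8]
wrist_force: [0.9, 0.8, 0.0]
opening: 85.3
grip_force: 0.0
```

```bash
python3 -c "
from h import *
mv(473,-5,230,91.2)"
```

```text
at [368.  161.4 235.2] [180.   -0.   93.8] t 0.9
shift [-0.346   0.1876  0.0104] turn [ 0.     -0.0001  0.0143]
```

servo_tool:
  rows:
    - [-1, [-0.346, 0.188, 0.01], [0, 0, 0.014]]
    - [-1, [-0.346, 0.188, 0.01], [0, 0, 0.014]]
    - [-1, [-0.346, 0.188, 0.01], [0, 0, 0.014]]
    - [-1, [-0.346, 0.188, 0.01], [0, 0, 0.014]]
    - [-1, [-0.346, 0.188, 0.01], [0, 0, 0.014]]
    - [-1, [-0.346, 0.188, 0.01], [0, 0, 0.014]]
    - [-1, [-0.346, 0.188, 0.01], [0, 0, 0.014]]
    - [-1, [-0.346, 0.188, 0.01], [0, 0, 0.014]]

```text
time_s: 1.7
position: [473.1, -1.3, 230.3]
orientation: [-180.0, -0.0, 91.7]
wrist_force: [1.3, -0.7, -1.2]
opening: 85.1
grip_force: 0.0
```

Run:
```python
from h import *
mv(473,-5,100,91.2)
s=arm.state();im,d=arm.get_image("wrist");cv2.imwrite("pics/w1.png",im[:,:,::-1])
T=np.eye(4);T[:3,:3]=Ro.from_euler('xyz',s["orientation"],degrees=True).as_matrix();T[:3,3]=s["position"]
P=cloud("wrist",d,T).reshape(-1,3);P=P[~np.isnan(P[:,0])];x,y,z=P.T
k=(z>143)&(z<153)&(abs(x-473)<30)&(abs(y+5)<30);q=P[k];print(k.sum(),((q.min(0)+q.max(0))/2).round(1))
k=(z>75)&(z<128)&(abs(x-473)<30)&(abs(y+5)<24);print(k.sum(),P[k].min(0),P[k].max(0))
```

```text
at [473.1  -1.3 230.3] [-180.    -0.    91.7] t 1.7
shift [-0.0076 -0.0003  0.2607] turn [-0.0001 -0.0001  0.0028]
837 [471.9  -5.  146.8]
1433 [452.21575291 -19.47108801  75.07479014] [491.3477217   15.30748757 127.99933232]
```

View pics/w1.png

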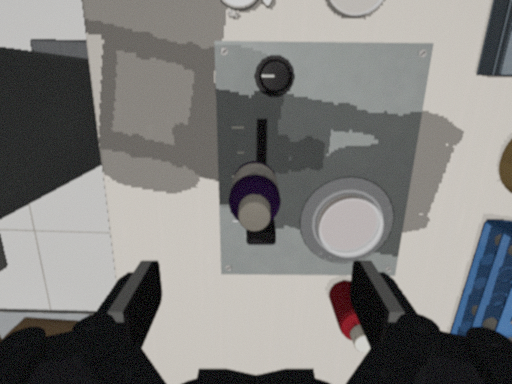

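The wrist view shows the bottle cap at (255,210), the grip just behind it at (261,238), and the fingers clear on both sides along base x. Descending.

servo_tool:
  rows:
    - [-1, [0, -0.001, 0.06], [0, 0, 0]]
    - [-1, [0, -0.001, 0.12], [0, 0, 0]]
    - [-1, [0, -0.001, 0.18], [0, 0, 0]]
    - [-1, [0, -0.001, 0.22], [0, 0, 0]]
    - [-1, [0, -0.001, 0.25], [0, 0, 0]]
    - [-1, [0, -0.001, 0.264], [0, 0, 0]]
    - [-1, [0, -0.001, 0.264], [0, 0, 0]]
    - [-1, [0, -0.001, 0.264], [0, 0, 0]]

```text
time_s: 2.55
position: [473.6, -2.2, 99.0]
orientation: [179.9, 0.0, 91.6]
wrist_force: [0.4, -0.6, 0.4]
opening: 85.5
grip_force: 0.0
```

servo_tool:
  rows:
    - [-1, [-0.006, -0.002, 0], [0, 0, 0]]
    - [-1, [-0.006, -0.002, 0], [0, 0, 0]]
    - [1, [-0.006, -0.002, 0], [0, 0, 0]]
    - [1, [-0.006, -0.002, 0], [0, 0, 0]]
    - [1, [-0.006, -0.002, 0], [0, 0, 0]]
    - [1, [-0.006, -0.002, 0], [0, 0, 0]]
    - [1, [-0.006, -0.002, 0], [0, 0, 0]]
    - [1, [-0.006, -0.002, 0], [0, 0, 0]]

```text
time_s: 3.35
position: [472.5, -5.5, 98.6]
orientation: [180.0, 0.0, 91.6]
wrist_force: [-0.7, 0.0, 5.8]
opening: 38.7
grip_force: 60.1
```

servo_tool:
  rows:
    - [1, [0, 0, -0.01], [0, 0, 0]]
    - [1, [0, 0, -0.03], [0, 0, 0]]
    - [1, [0, 0, -0.06], [0, 0, 0]]
    - [1, [0, 0, -0.1], [0, 0, 0]]
    - [1, [0, 0, -0.14], [0, 0, 0]]
    - [1, [0, 0, -0.17], [0, 0, 0]]
    - [1, [0, 0, -0.18], [0, 0, 0]]
    - [1, [0, 0, -0.18], [0, 0, 0]]

```text
time_s: 4.15
position: [472.5, -5.5, 189.0]
orientation: [179.9, 0.0, 91.6]
wrist_force: [0.0, -0.7, -1.8]
opening: 38.9
grip_force: 60.3
```

Run:
```python
from h import *
mv(465,-190,189,91.2)
im,d=arm.get_image("side");P=cloud("side",d);cv2.imwrite("pics/s2.png",cv2.resize(im[130:310,150:350,::-1],None,fx=3,fy=3))
```

```text
at [472.5  -5.5 189. ] [179.9   0.   91.6] t 4.15
shift [-0.3684 -0.0254 -0.    ] turn [0.0005 0.0001 0.0023]
```

View pics/s2.png

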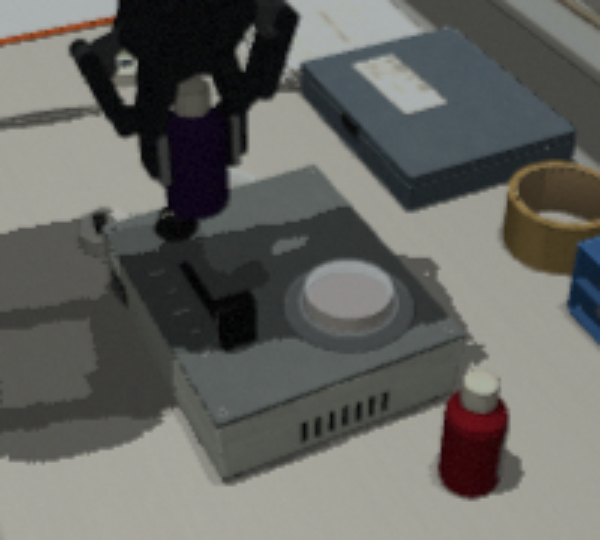

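The side view shows the bottle held upright and clear of the deck, with the grip still at shut (crop 235,320). Carry it to the bare bench.

servo_tool:
  rows:
    - [1, [-0.02, -0.002, 0], [0, 0, 0]]
    - [1, [-0.07, -0.005, 0], [0, 0, 0]]
    - [1, [-0.14, -0.01, 0], [0, 0, 0]]
    - [1, [-0.21, -0.015, 0], [0, 0, 0]]
    - [1, [-0.28, -0.02, 0], [0, 0, 0]]
    - [1, [-0.34, -0.024, 0], [0, 0, 0]]
    - [1, [-0.365, -0.025, 0], [0, 0, 0]]
    - [1, [-0.368, -0.025, 0], [0, 0, 0]]

```text
time_s: 5.0
position: [464.4, -191.2, 187.4]
orientation: [-179.9, -0.0, 91.5]
wrist_force: [0.7, 0.2, -1.4]
opening: 38.8
grip_force: 60.3
```

servo_tool:
  rows:
    - [1, [0, 0, 0.03], [0, 0, 0]]
    - [1, [0, 0, 0.08], [0, 0, 0]]
    - [1, [0, 0, 0.14], [0, 0, 0]]
    - [1, [0, 0, 0.2], [0, 0, 0]]
    - [1, [0, 0, 0.25], [0, 0, 0]]
    - [1, [0, 0, 0.28], [0, 0, 0]]
    - [1, [0, 0, 0.286], [0, 0, 0]]
    - [1, [0, 0, 0.286], [0, 0, 0]]

```text
time_s: 5.8
position: [464.8, -188.8, 45.0]
orientation: [-179.9, -0.1, 91.7]
wrist_force: [-0.8, -0.2, -0.4]
opening: 38.8
grip_force: 60.4
```

servo_tool:
  rows:
    - [1, [0, 0, 0.002], [0, 0, 0]]
    - [1, [0, 0, 0.004], [0, 0, 0]]
    - [1, [0, 0, 0.006], [0, 0, 0]]
    - [1, [0, 0, 0.008], [0, 0, 0]]
    - [1, [0, 0, 0.01], [0, 0, 0]]
    - [1, [0, 0, 0.01], [0, 0, 0]]
    - [1, [0, 0, 0.01], [0, 0, 0]]
    - [1, [0, 0, 0.01], [0, 0, 0]]

```text
time_s: 6.6
position: [465.0, -189.8, 40.3]
orientation: [180.0, -0.0, 91.6]
wrist_force: [-0.3, -0.3, -1.0]
opening: 38.8
grip_force: 60.4
```

servo_tool:
  rows:
    - [1, [0, 0, 0.001], [0, 0, 0]]
    - [1, [0, 0, 0.002], [0, 0, 0]]
    - [1, [0, 0, 0.003], [0, 0, 0]]
    - [1, [0, 0, 0.003], [0, 0, 0]]
    - [1, [0, 0, 0.003], [0, 0, 0]]
    - [1, [0, 0, 0.003], [0, 0, 0]]
    - [1, [0, 0, 0.003], [0, 0, 0]]
    - [1, [0, 0, 0.003], [0, 0, 0]]

```text
time_s: 7.4
position: [465.0, -189.8, 38.8]
orientation: [180.0, -0.0, 91.6]
wrist_force: [-0.1, -0.8, -0.4]
opening: 38.5
grip_force: 60.4
```

servo_tool:
  rows:
    - [1, [0, 0, 0.001], [0, 0, 0]]
    - [1, [0, 0, 0.002], [0, 0, 0]]
    - [1, [0, 0, 0.002], [0, 0, 0]]
    - [1, [0, 0, 0.002], [0, 0, 0]]
    - [1, [0, 0, 0.002], [0, 0, 0]]
    - [1, [0, 0, 0.002], [0, 0, 0]]
    - [1, [0, 0, 0.002], [0, 0, 0]]
    - [1, [0, 0, 0.002], [0, 0, 0]]

```text
time_s: 8.2
position: [465.0, -189.8, 38.6]
orientation: [180.0, 0.0, 91.6]
wrist_force: [-1.3, 1.2, 8.3]
opening: 39.0
grip_force: 60.8
```

Contact (8 N). Release, then raise.

servo_tool:
  rows:
    - [-1, [0, 0, 0], [0, 0, 0]]
    - [-1, [0, 0, 0], [0, 0, 0]]
    - [-1, [0, 0, 0], [0, 0, 0]]
    - [-1, [0, 0, 0], [0, 0, 0]]
    - [-1, [0, 0, 0], [0, 0, 0]]
    - [-1, [0, 0, 0], [0, 0, 0]]
    - [-1, [0, 0, 0], [0, 0, 0]]
    - [-1, [0, 0, 0], [0, 0, 0]]

```text
time_s: 9.0
position: [465.0, -189.8, 37.7]
orientation: [180.0, -0.0, 91.6]
wrist_force: [-0.3, 0.3, -0.5]
opening: 85.1
grip_force: 0.0
```

servo_tool:
  rows:
    - [-1, [0, 0, -0.04], [0, 0, 0]]
    - [-1, [0, 0, -0.1], [0, 0, 0]]
    - [-1, [0, 0, -0.18], [0, 0, 0]]
    - [-1, [0, 0, -0.26], [0, 0, 0]]
    - [-1, [0, 0, -0.32], [0, 0, 0]]
    - [-1, [0, 0, -0.36], [0, 0, 0]]
    - [-1, [0, 0, -0.36], [0, 0, 0]]
    - [-1, [0, 0, -0.36], [0, 0, 0]]

```text
time_s: 9.8
position: [464.8, -189.7, 217.4]
orientation: [180.0, -0.0, 91.6]
wrist_force: [-0.1, 0.1, 0.5]
opening: 85.3
grip_force: 0.0
```

Run:
```python
from h import *
mv(480,-46,190,181.2)
mv(480,-46,190,1.2)
print(arm.state()["qpos"].round(1))
for n in("top","side"):
    im,d=arm.get_image(n);P=cloud(n,d).reshape(-1,3);P=P[~np.isnan(P[:,0])];x,y,z=P.T
    k=(z>80)&(z<95)&(abs(x-465)<35)&(abs(y+190)<35);q=P[k];print(n,k.sum(),((q.min(0)+q.max(0))/2).round(1),q.max(0))
    k=(z>94)&(z<104)&(abs(x-480)<20)&(y>-65)&(y<-30);q=P[k];print("grip",k.sum(),((q.min(0)+q.max(0))/2).round(1) if k.sum() else 0)
cv2.imwrite("pics/s3.png",cv2.resize(im[130:340,150:370,::-1],None,fx=2.5,fy=2.5))
```

```text
at [ 464.8 -189.7  217.4] [180.   -0.   91.6] t 9.8
shift [0.2863 0.0385 0.0548] turn [ 0.     -0.     -0.4978]
at [ 464.8 -189.7  217.4] [180.   -0.   91.6] t 9.8
shift [0.2863 0.0385 0.0548] turn [-0.     -0.      0.5022]
[-31.   18.6  93.4   0.   67.9 -32.6]
top 83 [ 466.7 -188.7   85.6] [ 477.06309598 -177.92615402   90.88979071]
grip 68 [480.  -44.9  99.2]
side 150 [ 464.3 -191.2   85.2] [ 475.18799169 -180.26089729   90.33402021]
grip 25 [486.7 -48.1  96.7]
```

View pics/s3.png

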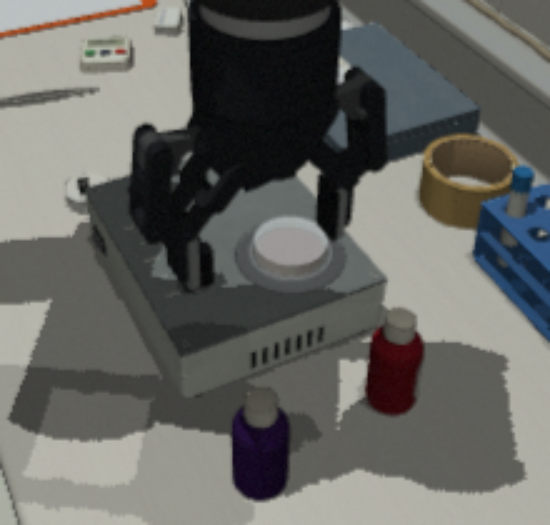

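The purple bottle stands upright on the bench (crop 260,450) and the bystander is untouched. Now I move over the shutter grip and turn so the fingers close along the travel.

servo_tool:
  rows:
    - [-1, [0.04, 0.005, 0.01], [0, 0, -0.498]]
    - [-1, [0.1, 0.015, 0.02], [0, 0, -0.498]]
    - [-1, [0.17, 0.025, 0.04], [0, 0, -0.498]]
    - [-1, [0.23, 0.035, 0.05], [0, 0, -0.498]]
    - [-1, [0.27, 0.038, 0.055], [0, 0, -0.498]]
    - [-1, [0.286, 0.038, 0.055], [0, 0, -0.498]]
    - [-1, [0.286, 0.038, 0.055], [0, 0, -0.498]]
    - [-1, [0.286, 0.038, 0.055], [0, 0, -0.498]]

```text
time_s: 10.7
position: [479.3, -45.6, 188.8]
orientation: [-180.0, -0.2, 160.8]
wrist_force: [0.4, -0.3, -0.5]
opening: 85.5
grip_force: 0.0
```

```bash
python3 -c "
from h import *
mv(480,-46,150,181.2)"
```

```text
at [479.3 -45.6 188.8] [-180.    -0.2  160.8] t 10.7
shift [-0.0018 -0.0002  0.0776] turn [ 1.000e-04 -9.000e-04 -1.135e-01]
```

servo_tool:
  rows:
    - [-1, [-0.002, 0, 0.02], [0, 0, -0.114]]
    - [-1, [-0.002, 0, 0.04], [0, 0, -0.114]]
    - [-1, [-0.002, 0, 0.06], [0, 0, -0.114]]
    - [-1, [-0.002, 0, 0.078], [0, 0, -0.114]]
    - [-1, [-0.002, 0, 0.078], [0, 0, -0.114]]
    - [-1, [-0.002, 0, 0.078], [0, 0, -0.114]]
    - [-1, [-0.002, 0, 0.078], [0, 0, -0.114]]
    - [-1, [-0.002, 0, 0.078], [0, 0, -0.114]]

```text
time_s: 11.5
position: [481.2, -46.7, 151.7]
orientation: [-180.0, 0.1, -179.1]
wrist_force: [0.0, 0.1, -0.5]
opening: 85.4
grip_force: 0.0
```

Run:
```python
from h import *
mv(480,-46,84,181.2)
s=arm.state();im,d=arm.get_image("wrist")
T=np.eye(4);T[:3,:3]=Ro.from_euler('xyz',s["orientation"],degrees=True).as_matrix();T[:3,3]=s["position"]
P=cloud("wrist",d,T).reshape(-1,3);P=P[~np.isnan(P[:,0])];x,y,z=P.T
k=(z>94)&(z<102)&(abs(x-480)<22)&(abs(y+46)<20);q=P[k];print(k.sum(),q.min(0),q.max(0))
cv2.imwrite("pics/w4.png",im[:,:,::-1])
```

```text
at [481.2 -46.7 151.7] [-1.800e+02  1.000e-01 -1.791e+02] t 11.5
shift [0.0024 0.0014 0.1353] turn [-0.      0.0003 -0.0019]
944 [465.15256646 -52.44978797  94.00496741] [491.22070789 -38.42835001 101.49924358]
```

View pics/w4.png

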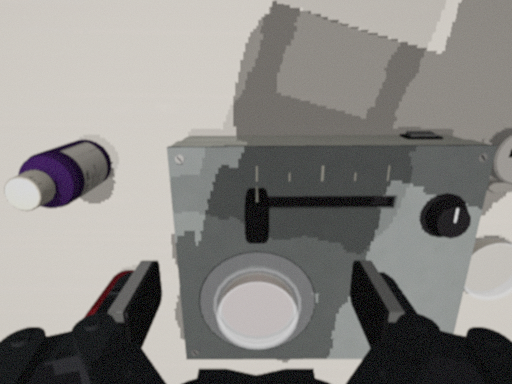

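The wrist view shows the grip at shut (257,215), the slot and scale clear, and the bottle standing off at the left. Descend and grasp.

servo_tool:
  rows:
    - [-1, [0.004, 0.002, 0.03], [0, 0, 0]]
    - [-1, [0.004, 0.002, 0.06], [0, 0, 0]]
    - [-1, [0.004, 0.002, 0.09], [0, 0, 0]]
    - [-1, [0.004, 0.002, 0.115], [0, 0, 0]]
    - [-1, [0.004, 0.002, 0.13], [0, 0, 0]]
    - [-1, [0.004, 0.002, 0.135], [0, 0, 0]]
    - [-1, [0.004, 0.002, 0.135], [0, 0, 0]]
    - [-1, [0.004, 0.002, 0.135], [0, 0, 0]]

```text
time_s: 12.35
position: [479.3, -45.7, 84.3]
orientation: [-180.0, 0.1, -179.1]
wrist_force: [0.3, -0.1, 0.1]
opening: 85.7
grip_force: 0.0
```

servo_tool:
  rows:
    - [1, [0, 0, 0], [0, 0, 0]]
    - [1, [0, 0, 0], [0, 0, 0]]
    - [1, [0, 0, 0], [0, 0, 0]]
    - [1, [0, 0, 0], [0, 0, 0]]
    - [1, [0, 0, 0], [0, 0, 0]]
    - [1, [0, 0, 0], [0, 0, 0]]
    - [1, [0, 0, 0], [0, 0, 0]]
    - [1, [0, 0, 0], [0, 0, 0]]

```text
time_s: 13.15
position: [478.9, -46.0, 84.0]
orientation: [-180.0, 0.0, -179.1]
wrist_force: [-2.4, -4.6, 4.2]
opening: 12.9
grip_force: 59.1
```

```bash
python3 -c "
from h import *
p=arm.state()['position']
mv(p[0]-.94,p[1]+45,p[2],181.2)"
```

```text
at [478.9 -46.   84. ] [-180.     0.  -179.1] t 13.15
shift [ 0.0005  0.09   -0.0001] turn [-0.0002  0.0001 -0.0017]
```

servo_tool:
  rows:
    - [1, [0, 0.01, 0], [0, 0, 0]]
    - [1, [0, 0.022, 0], [0, 0, 0]]
    - [1, [0, 0.036, 0], [0, 0, 0]]
    - [1, [0, 0.05, 0], [0, 0, 0]]
    - [1, [0, 0.063, 0], [0, 0, 0]]
    - [1, [0, 0.075, 0], [0, 0, 0]]
    - [1, [0, 0.084, 0], [0, 0, 0]]
    - [1, [0, 0.09, 0], [0, 0, 0]]

```text
time_s: 13.95
position: [478.1, -1.4, 84.0]
orientation: [-179.9, -0.0, -179.1]
wrist_force: [-3.0, -9.4, 4.8]
opening: 12.8
grip_force: 59.3
```

servo_tool:
  rows:
    - [1, [0, 0, 0], [0, 0, 0]]
    - [1, [0, 0, 0], [0, 0, 0]]
    - [1, [0, 0, 0], [0, 0, 0]]
    - [1, [0, 0, 0], [0, 0, 0]]
    - [1, [0, 0, 0], [0, 0, 0]]
    - [1, [0, 0, 0], [0, 0, 0]]
    - [1, [0, 0, 0], [0, 0, 0]]
    - [1, [0, 0, 0], [0, 0, 0]]

```text
time_s: 14.75
position: [478.1, -1.6, 84.0]
orientation: [-179.9, -0.0, -179.1]
wrist_force: [-2.2, -9.0, 4.7]
opening: 12.9
grip_force: 59.3
```

Run:
```python
from h import *
s=arm.state();print(s["position"],s["wrist_force"],s["opening"],s["grip_force"])
a=arm.get_image("wrist")[0][:,:,::-1];b=arm.get_image("side")[0][130:340,150:370,::-1]
cv2.imwrite("pics/w5.png",np.hstack([cv2.resize(a,(440,330)),cv2.resize(b,(346,330))]))
```

```text
[478.06035133  -1.64966172  83.96039007] [-2.18058516 -9.04325114  4.68568858] 12.888382014629663 59.29766356945038
```

View pics/w5.png

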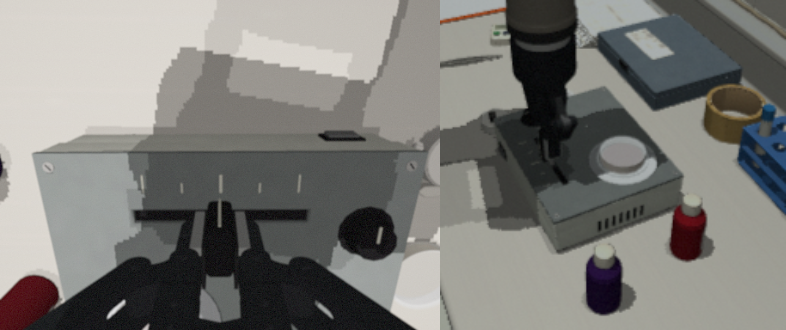

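The index line on the grip (219,210) lines up with the thick half mark (220,183). The wrist reads 9 N, which matches the spring at half, and the bottle stands upright. Handing in.

```bash
python3 -c "
from plant import arm
print(arm.job_done())"
```

```text
the job is handed in; nothing more can be done
None
```

The job is handed in (no verdict came back): the gripper is holding the shutter at its half mark against about 9 N of spring force, the stain bottle stands upright on the bench, and the dish and the other things looked undisturbed in the last pictures.

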